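# Fish a mailing tube out of a half-closed carton

## Robot

A 6-joint arm with a two-finger parallel gripper is mounted at the origin on the work surface. World frame = base frame: x ahead of the robot, y to its left, z up, the work surface at z = 0. Lengths are in m, angles in rad, forces in N, time in s.
With the tool pointing down it reaches from about 0.325 to 0.85 m from the base axis. Payload 4.4 kg.
Tool frame: the origin (TCP) lies between the finger pads; the fingertips stand 22 mm ahead of it and the grasp point (between the pads) lies 3 mm ahead of it; z points along the fingers, y is the direction in which the jaws open and shut (so a half turn about z gives the same grasp; the last joint's range is limited). The gripper opens to 94 mm and grips with 3 to 60 N. Pads are 16 mm wide; open, the fingers measure 119 mm over their backs; the gripper's body (75 mm by 177 mm) begins 78 mm behind the grasp point.
Start: joints at [-1.494, 0.207, 1.542, -0, 1.393, -0.15], TCP at [0.129, -0.56, 0.227] pointing down, gripper open.
Joint ranges: [-2.73, 2.73], [-0.86, 2.22], [0.23, 2.46], [-1.11, 4.25], [0.08, 2.63], [-2.82, 2.82]. Speed limits (rad/s): [2.79, 2.79, 3.14, 3.14, 3.14, 3.14].

## Interface

Orientations are given as a 3x3 rotation matrix whose columns are the frame's x, y, z axes.
In Python, from rig import robot gives the robot as it stands.
- The arm moves only by the tool step_arm, never from a script. Its argument "increments" is a list of rows, each an object with "travel": the shift along the tool's x, y, z in units of 25 mm (1.0 is 25 mm), a list of three; "yaw": the turn about the tool's z in degrees. A call has 1 to 20 rows; each row shifts and turns the pose as measured when the row begins, along the tool's axes as they then stand; what a row does not reach is not made up. A row lasts 1/10 s, in which the tool goes at most 50 mm and 8.59 degrees, less where a joint would pass 70% of its speed; a pose out of reach is approached as far as the arm can. A call is refused whole if a number of a shift passes 1 or a number of a turn 8.59, either way. A call with a gripper value outside its range is refused whole. "hand" is the closure, from -1 (fully open) to 1 (shut), set as the call begins (left out, the last holds). The fingers move at their own pace and stop on an object; "newtons" is the grip in N (left out, the last holds). Time passes only in rows, so rows that do not move let the fingers close. It gives the time, the measured TCP pose, the force and the opening at its end, in the units of the state.
- robot.state(): the state, without advancing time (a new reading comes with each control period).
- robot.camera(name): name is "scene" or "top" or "wrist"; returns (picture, depth): 400x640x3 uint8, red, green, blue; 400x640 float32, m along the optical axis (not along the pixel's ray), 0 where there is no reading.
- robot.camera_model(name): a dict with "fx", "fy", "cx", "cy" (pixels), "eye" and "orientation" of the camera in the world; the wrist camera has in their place "T_tool_cam" (4x4, takes a point from camera to tool coordinates, whose origin is the TCP and whose axes are the flange's). Camera axes: x right, y down, z forward; pixel columns grow to the right and rows downward; lengths in m; the calibration is good to about 2 mm. The wrist camera is an equidistant fisheye: a pixel r from the principal point sees the ray r / f radians off the axis. A picture is of the moment at which its call begins: read the wrist's pose just before it. camera_model takes no time and is no camera call.
- robot.sign_off(): hands the job in, once; it reports no verdict.
Trained networks look in the newest picture that a camera, given by its name, has taken for a name from the list of things; names that differ only in an ending like _2 or _b are one class to them, and where a whole thing is asked for, a point or a joint stands for the part that bears it (a point fixed in the world has none). Each returns a list of dicts, best first, with "conf" (0 to 1); they miss things now and then, are a little off and sometimes report something else, mostly with a low value. They report only what shows in the picture. A call takes as long as a camera call.
- robot.boxes_of(camera, label): "extent" ([left, top, width, height] in pixels, round what is visible of it).
The state is a dict: "clock": time; "joint_pos": joint angles; "joint_vel": joint speeds; "effort": joint torques, N m; "tcp_pos": TCP position; "ee_rot": TCP orientation; "wrist_force": force on the tool from outside, world axes, zero at the start; "torque": the same for the moment, N m; "width": opening from 0.0 (shut) to 1.0 (fully open).
Only numpy, scipy, OpenCV 4.12 (cv2) and the standard library are available. Lean on these libraries where they do the work, as an engineer would, in place of code of your own. Each camera call takes 0.05 s, during which the arm holds its last target. There are 200 camera calls.

## Task

Take the slim square mailing tube out of the white carton through the opening between its two taped-down end flaps - the tube is longer than the opening, so slide one end under a flap and tilt the other end out first - handling the thin-walled tube and the carton gently and leaving the things around alone. Finish while holding the tube still in the air with the gripper, its whole length at least 6 cm higher than the top of the carton.

Things in the scene. Friction and masses are not known exactly. Their poses are not given: they have to be found in the camera images.
- carton: White shallow carton of thin card (a push over 30 N spoils it), fixed to the table. Origin: centre of its underside; long axis y, z up. Outside 180 (x) by 410 (y) by 70 mm high; walls 5 mm; inner floor 5 mm above the origin, 170 by 400 mm. On both long sides an open flap hangs down outside, reaching 30 mm out from the wall, no higher than the rim.
- opening (a point): Centre of the carton's opening, level with its top (70 mm above the table), axes as the carton's. A rigid flat flap, 3 mm thick, covers each end of the carton at full width, from the end wall to 110 mm from this point in y: the opening is 220 mm long in y and 170 mm wide in x. Flap undersides lie 67 mm above the table.
- tube_mid (a point): Centre of the slim square cardboard mailing tube: 280 mm long (its y), 28 by 28 mm in section, white end caps, 70 to 140 g. It starts lying on the carton's inner floor, roughly along the carton's y, its middle in the opening, one or both ends under flaps. Its thin wall is crushed by a grip of more than about 25 N; 8 to 15 N holds it well.
- tube_end_a (a point): Centre of the tube's end face at its +y end (140 mm from tube_mid).
- tube_end_b (a point): Centre of the tube's end face at its -y end (140 mm from tube_mid).
- chips_a: Bystander: upright roll of chips, red with pale stripes, 40 mm across, 66 mm high, beside the carton. Origin at the centre of its underside.
- chips_b: Bystander: like the other chip roll, but blue. Origin at the centre of its underside.
- tape_roll: Bystander: roll of brown tape lying flat, 100 mm across, 48 mm high. Origin at the centre of its underside.
- cutter: Bystander: yellow box cutter lying flat, 24 by 160 mm, 18 mm high. Origin at its underside.

How it is judged:
On the way:
1. one end of the tube is out above the carton's top while the other end is still inside (((height (world z) of tube_end_a above 0.085 m and height (world z) of tube_end_b below 0.055 m) or (height (world z) of tube_end_b above 0.085 m and height (world z) of tube_end_a below 0.055 m))), for 0.1 s.
At the end, for the whole second after the job is handed in: The gripper's fingers hold the tube (over 1 N) at rest (under 30 mm/s and 0.2 rad/s), touching neither the carton nor a bystander, with the centres of both its end faces more than 137 mm above the table, that is its underside about 6 cm higher than the carton's top (which is 70 mm) (height (world z) of each of tube_end_a, tube_end_b above 0.137 m and contact force between the fingers and tube above 1 N and contact force between tube and carton below 0.05 N and linear speed of tube below 0.03 m/s and angular speed of tube below 0.2 rad/s and contact force between tube and chips_a below 0.05 N and contact force between tube and chips_b below 0.05 N and contact force between tube and tape_roll below 0.05 N and contact force between tube and cutter below 0.05 N); the arm keeps its last pose, push and grip.
It fails at once if the tube is squeezed by the fingers with more than 30 N a finger (60 N over both) (contact force between the fingers and tube above 60 N).
It fails at once if the carton is pushed with more than 30 N (contact force between anything else and carton above 30 N).
It fails at once if a bystander is moved by more than 30 mm (distance of any of chips_a, chips_b, tape_roll, cutter from where it was at the start of the episode above 0.03 m).
It fails at once if a chip roll is knocked over (angle between any of chips_a, chips_b's own z axis and vertical above 0.5 rad).
It also fails if it takes over 48 s, if anything falls off the work surface, if the arm or the gripper's body presses on something with over 40 N, if the wrist force passes 120 N, or if a joint passes its speed limit or range.

## Working session

There is one attempt and no reset: what is moved stays moved. The work goes in short steps, Python scripts to look and compute and a tool call to move; the robot and the scene stay as the last step left them, time stands still between calls to the robot, and variables do not carry over. Pictures are saved under pics/ and viewed, about 8 in all and at most 12, crops included, and the job is handed in when it is done.

Besides the shell and the picture viewer there is one more tool, called after "Request:" as name([rows], argument=value, ...), one row to a line, values as JSON. step_arm: Moves the arm, as the interface text tells. Its arguments: {"type":"object","properties":{"increments":{"type":"array","items":{"type":"object","properties":{"travel":{"type":"array","items":{"type":"number"}},"yaw":{"type":"number"}}}},"hand":{"type":"number"},"newtons":{"type":"number"}},"required":["increments"]}

```bash
mkdir -p pics; ls; python3 - <<'E'
from rig import robot
import cv2,numpy as np
s=robot.state();print(s['clock'],s['tcp_pos'],np.round(s['ee_rot'],3).tolist(),s['width'],s['wrist_force'])
for n in ['top','scene']:
    p,d=robot.camera(n);cv2.imwrite(f'pics/{n}0.png',p[:,:,::-1]);np.save(f'{n}_d.npy',d);np.save(f'{n}_p.npy',p)
    m=robot.camera_model(n);print(n,m)
    for l in ['carton','tube_mid','chips_a','tape_roll','cutter']:
        print(l,[(np.round(b['extent']).tolist(),round(b['conf'],2)) for b in robot.boxes_of(n,l)][:3])
E
```

```text
pics
0.0 [ 0.12921464 -0.55952807  0.22629674] [[0.974, 0.225, -0.0], [0.225, -0.974, 0.002], [0.0, -0.002, -1.0]] 0.9988861423541576 [1.06171899 0.08375498 0.31524848]
top {'fx': 409.56004181897896, 'fy': 409.56004181897896, 'cx': 329.31133169007563, 'cy': 199.55388668516363, 'eye': array([0.56271724, 0.00199519, 0.90396282]), 'orientation': array([[ 0.01573904, -0.99815808,  0.05858946],
       [-0.99981944, -0.01633511, -0.00970861],
       [ 0.0106478 , -0.05842608, -0.99823495]])}
carton [([258.0, 180.0, 213.0, 130.0], 0.93)]
tube_mid [([313.0, 233.0, 108.0, 14.0], 0.89), ([262.0, 178.0, 209.0, 132.0], 0.51)]
chips_a [([296.0, 140.0, 19.0, 20.0], 0.95)]
tape_roll [([413.0, 138.0, 47.0, 49.0], 0.74), ([258.0, 179.0, 213.0, 131.0], 0.44)]
cutter [([477.0, 215.0, 17.0, 74.0], 0.77)]
scene {'fx': 383.6542631478734, 'fy': 383.6542631478734, 'cx': 312.71425420003806, 'cy': 195.13966325239096, 'eye': array([1.21209435, 0.01653046, 0.56478069]), 'orientation': array([[-0.0029702 ,  0.65775979, -0.7532219 ],
       [ 0.99989046, -0.00896845, -0.0117747 ],
       [-0.01450016, -0.75317437, -0.6576611 ]])}
carton [([170.0, 133.0, 198.0, 87.0], 0.96)]
tube_mid [([220.0, 172.0, 100.0, 16.0], 0.79)]
chips_a [([324.0, 216.0, 22.0, 39.0], 0.94), ([236.0, 207.0, 27.0, 37.0], 0.59)]
tape_roll [([159.0, 209.0, 57.0, 53.0], 0.67)]
cutter [([143.0, 155.0, 36.0, 50.0], 0.63)]
```

View pics/top0.png

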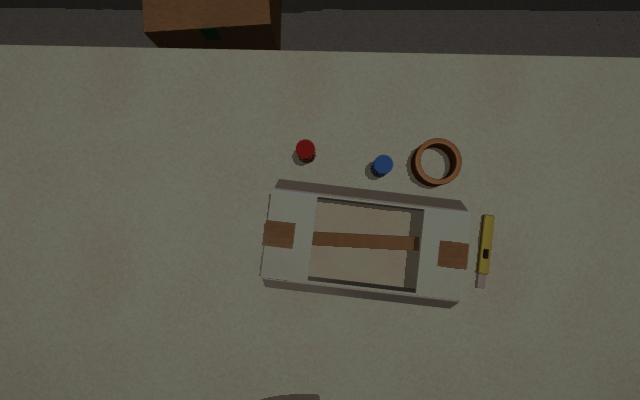

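View pics/scene0.png

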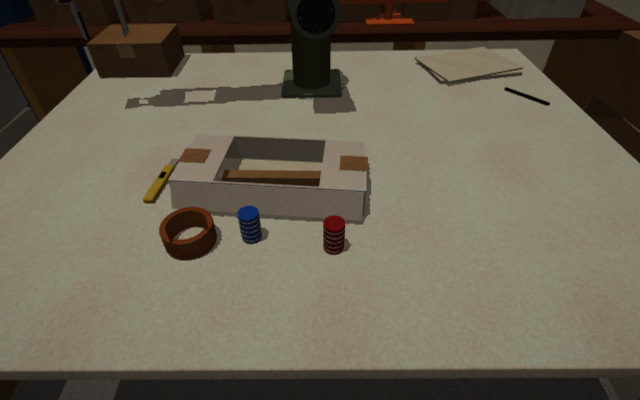

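```bash
cat > h.py <<'E'
import numpy as np
def cloud(m,d):
    v,u=np.mgrid[:d.shape[0],:d.shape[1]]
    c=np.stack([(u-m['cx'])/m['fx']*d,(v-m['cy'])/m['fy']*d,d],-1)
    return c@np.array(m['orientation']).T+m['eye']
E
python3 - <<'E'
from rig import robot
from h import *
import cv2
d=np.load('top_d.npy');P=cloud(robot.camera_model('top'),d)
print('table z',np.median(P[330:390,100:500,2]))
def rect(mask,name):
    pts=P[mask][:,:2].astype(np.float32);r=cv2.minAreaRect(pts);print(name,len(pts),np.round(r[0],4),np.round(r[1],4),round(r[2],2),'z',np.median(P[mask][:,2]).round(4))
z=P[...,2]; ok=d>0
box=np.zeros(d.shape,bool);box[172:318,250:478]=1
rect(box&ok&(z>.058)&(z<.08),'carton top')
box[:]=0;box[226:254,306:428]=1
m=box&ok&(z>.027)&(z<.045);rect(m,'tube top')
print('floor z',np.median(z[box&(z<.02)]))
for n,(x,y,w,h) in dict(red=(290,134,32,32),tape=(408,132,58,60),cut=(470,208,30,90)).items():
    box[:]=0;box[y:y+h,x:x+w]=1
    rect(box&ok&(z>.008)&(z<.09),n)
E
```

```text
table z -0.0012859984238794975
carton top 10228 [ 0.5494 -0.0849] [0.4167 0.2502] 84.22 z 0.0686
tube top 1425 [ 0.5277 -0.0862] [0.2297 0.0282] 88.08 z 0.0318
floor z 0.0037397160895358827
red 367 [0.7168 0.045 ] [0.0391 0.0398] 88.24 z 0.0643
tape 1126 [ 0.6984 -0.2346] [0.0991 0.0986] 60.49 z 0.0455
cut 697 [ 0.5102 -0.3274] [0.0736 0.1592] 87.82 z 0.0126
```

The top view shows the carton turned about 5°, with its flaps at the image left and right. The brown tube spans columns 313–420 at about row 241, and both its ends are hidden under flaps. The chip rolls are at (306,150) and (382,166), the tape at (437,162) and the cutter at (486,250). The scene view agrees with this layout. Next I refine the carton and tube axes and move above the opening.

```bash
python3 - <<'E'
from rig import robot
from h import *
import cv2
d=np.load('top_d.npy');P=cloud(robot.camera_model('top'),d);z=P[...,2]
box=np.zeros(d.shape,bool);box[172:318,250:478]=1
m=box&(z>.064)&(z<.075)
pts=P[m][:,:2].astype(np.float32);r=cv2.minAreaRect(pts);print('flaps',r,len(pts))
box[:]=0;box[226:254,306:428]=1
t=P[box&(z>.027)&(z<.037)][:,:2].astype(np.float32)
vx,vy,x0,y0=cv2.fitLine(t,cv2.DIST_HUBER,0,.01,.01).ravel();print('tube dir',vx,vy,x0,y0, np.degrees(np.arctan2(vy,vx)))
c=np.array(r[0]);a=np.radians(r[2]); u=np.array([np.cos(a),np.sin(a)]);
if abs(u[0])>.7:u=np.array([-u[1],u[0]])
u*=np.sign(u[1]);n=np.array([u[1],-u[0]])
q=(pts-c)@np.array([n,u]).T
print('axes u(y)',u,'n(x)',n);f=q[abs(q[:,0])<.07]
print('flap edges y',np.percentile(f[f[:,1]>0,1],[.5,50,99.5]),np.percentile(f[f[:,1]<0,1],[.5,50,99.5]),'x',np.percentile(q[:,0],[.5,99.5]))
tq=(t-c)@np.array([n,u]).T;print('tube in carton: y',np.percentile(tq[:,1],[0,1,99,100]),'x',tq[:,0].mean(),np.polyfit(tq[:,1],tq[:,0],1))
E
```

```text
flaps ((0.5505952835083008, -0.08504678308963776), (0.41665029525756836, 0.24795140326023102), 84.05848693847656) 9769
tube dir 0.032857418 0.99946004 0.527776 -0.086088754 88.117065
axes u(y) [0.10351321 0.99462808] n(x) [ 0.99462808 -0.10351321]
flap edges y [0.0081533  0.15405476 0.20636025] [-0.20673301 -0.15361362 -0.00676236] x [-0.12268592  0.06586668]
tube in carton: y [-0.11790085 -0.11556818  0.10844565  0.11061189] x -0.02258886555136993 [-0.06988584 -0.02282637]
```

Request:
step_arm([
  {"travel": [0.99,-0.735,0]},
  {"travel": [0.99,-0.735,0]},
  {"travel": [0.99,-0.735,0]},
  {"travel": [0.99,-0.735,0]},
  {"travel": [0.99,-0.735,0]},
  {"travel": [0.99,-0.735,0]},
  {"travel": [0.99,-0.735,0]},
  {"travel": [0.99,-0.735,0]},
  {"travel": [0.99,-0.735,0]},
  {"travel": [0.99,-0.735,0]},
  {"travel": [0.99,-0.735,0]},
  {"travel": [0.99,-0.735,0]},
  {"travel": [0.99,-0.735,0]},
  {"travel": [0.99,-0.735,0]},
  {"travel": [0.99,-0.735,0]},
  {"travel": [0.99,-0.735,0]},
  {"travel": [0.99,-0.735,0]},
  {"travel": [0.99,-0.735,0]},
  {"travel": [0.99,-0.735,0]},
  {"travel": [0.99,-0.735,0]},
], hand=0, newtons=8)

```text
invalid input at $.increments[0]: expected keys travel, yaw
```

Request:
step_arm([
  {"travel": [0.99,-0.735,0],"yaw": 0},
  {"travel": [0.99,-0.735,0],"yaw": 0},
  {"travel": [0.99,-0.735,0],"yaw": 0},
  {"travel": [0.99,-0.735,0],"yaw": 0},
  {"travel": [0.99,-0.735,0],"yaw": 0},
  {"travel": [0.99,-0.735,0],"yaw": 0},
  {"travel": [0.99,-0.735,0],"yaw": 0},
  {"travel": [0.99,-0.735,0],"yaw": 0},
  {"travel": [0.99,-0.735,0],"yaw": 0},
  {"travel": [0.99,-0.735,0],"yaw": 0},
  {"travel": [0.99,-0.735,0],"yaw": 0},
  {"travel": [0.99,-0.735,0],"yaw": 0},
  {"travel": [0.99,-0.735,0],"yaw": 0},
  {"travel": [0.99,-0.735,0],"yaw": 0},
  {"travel": [0.99,-0.735,0],"yaw": 0},
  {"travel": [0.99,-0.735,0],"yaw": 0},
  {"travel": [0.99,-0.735,0],"yaw": 0},
  {"travel": [0.99,-0.735,0],"yaw": 0},
  {"travel": [0.99,-0.735,0],"yaw": 0},
  {"travel": [0.99,-0.735,0],"yaw": 0},
], hand=0, newtons=8)

```text
clock: 2.6
tcp_pos: [0.5441, -0.0776, 0.2298]
ee_rot: [[0.976, 0.217, 0.007], [0.217, -0.976, -0.009], [0.005, 0.01, -1.0]]
wrist_force: [0.1, -1.1, 0.2]
width: 0.502
```

Request:
step_arm([
  {"travel": [0,0,0],"yaw": -8.5},
  {"travel": [0,0,0],"yaw": -8.5},
  {"travel": [0,0,0],"yaw": -8.5},
  {"travel": [0,0,0],"yaw": -8.5},
  {"travel": [0,0,0],"yaw": -8.5},
  {"travel": [0,0,0],"yaw": -8.5},
  {"travel": [0,0,0],"yaw": -8.5},
  {"travel": [0,0,0],"yaw": -8.5},
  {"travel": [0,0,0],"yaw": -7},
  {"travel": [0,0,0],"yaw": 0},
])

```text
clock: 3.6
tcp_pos: [0.5472, -0.0727, 0.2302]
ee_rot: [[0.02, 1.0, 0.009], [1.0, -0.02, -0.008], [-0.008, 0.009, -1.0]]
wrist_force: [0.0, 0.5, -0.0]
width: 0.498
```

```bash
python3 - <<'E'
from rig import robot
import cv2,numpy as np
s=robot.state();print(s['clock'],s['tcp_pos'],np.round(s['ee_rot'],3).tolist(),s['width'],s['joint_pos'])
p,d=robot.camera('wrist');cv2.imwrite('pics/w1.png',p[:,:,::-1]);np.save('w1_d.npy',d)
print(robot.camera_model('wrist'))
for l in ['tube_mid','tube_end_a','carton']:print(l,[(np.round(b['extent']).tolist(),round(b['conf'],2)) for b in robot.boxes_of('wrist',l)][:3])
E
```

```text
3.6 [ 0.54718187 -0.07268562  0.23022666] [[0.02, 1.0, 0.009], [1.0, -0.02, -0.008], [-0.008, 0.009, -1.0]] 0.4979639754995232 [-0.28560158  0.14908122  1.60296314 -0.00567338  1.37873341 -0.26448302]
{'fx': 309.70691628693146, 'fy': 309.70691628693146, 'cx': 315.52862964364357, 'cy': 201.22839380169273, 'T_tool_cam': array([[-4.55335963e-04, -9.62420773e-01, -2.71562235e-01,
         7.87170851e-02],
       [ 9.99999840e-01, -5.29360106e-04,  1.99332846e-04,
         1.99797545e-04],
       [-3.35596285e-04, -2.71562101e-01,  9.62420860e-01,
        -1.57798013e-01],
       [ 0.00000000e+00,  0.00000000e+00,  0.00000000e+00,
         1.00000000e+00]])}
tube_mid [([286.0, 94.0, 27.0, 193.0], 0.78)]
tube_end_a [([286.0, 95.0, 23.0, 186.0], 0.61)]
carton [([201.0, 6.0, 203.0, 343.0], 0.78)]
```

View pics/w1.png

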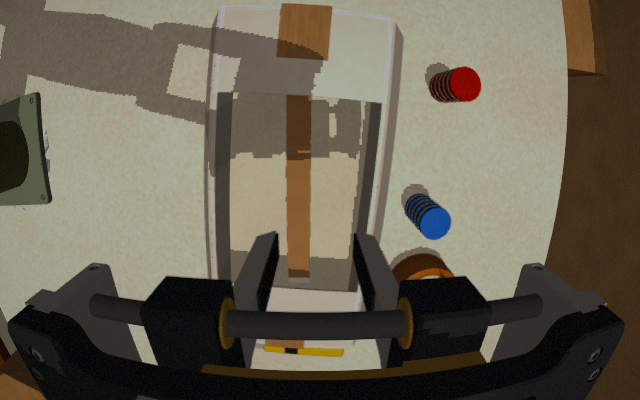

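The wrist view shows the tube running from (300,95), under the +y flap, to an end at about (298,276). That end sits just short of the −y flap edge at row 290. I'll project these points.

```bash
cat >> h.py <<'E'
def wray(m,s,px):
    x=(px[0]-m['cx']);y=(px[1]-m['cy']);r=np.hypot(x,y);th=r/m['fx']
    v=np.array([np.sin(th)*x/r,np.sin(th)*y/r,np.cos(th)])
    T=np.array(m['T_tool_cam']);R=np.array(s['ee_rot'])
    return R@T[:3,3]+s['tcp_pos'],R@T[:3,:3]@v
def wpt(m,s,px,z):
    o,v=wray(m,s,px);return o+v*(z-o[2])/v[2]
C=np.array([.5223,-.0821]);U=np.array([.1035,.9946]);N=np.array([.9946,-.1035])
def car(p): return np.round([(p[:2]-C)@N,(p[:2]-C)@U],4)
E
python3 - <<'E'
from rig import robot
from h import *
import cv2
m=robot.camera_model('wrist');s=robot.state()
for n,px,z in [('b end',(298,276),.033),('b end floor',(298,276),.005),('flap-y edge L',(240,288),.07),('flap-y edge R',(355,290),.07),('flap+y edge L',(217,93),.07),('flap+y edge R',(381,102),.07),('+y corners',(218,8),.07),('',(396,18),.07),('tube +y vis',(300,95),.033),('tube mid',(299,200),.033)]:
    p=wpt(m,s,px,z);print(n,p.round(4),car(p))
im=cv2.imread('pics/w1.png')[215:310,230:380];cv2.imwrite('pics/w1c.png',cv2.resize(im,None,fx=5,fy=5,interpolation=cv2.INTER_CUBIC))
E
```

```text
b end [ 0.5235 -0.1973  0.033 ] [ 0.0131 -0.1144]
b end floor [ 0.5216 -0.2134  0.005 ] [ 0.0129 -0.1307]
flap-y edge L [ 0.454 -0.193  0.07 ] [-0.0564 -0.1174]
flap-y edge R [ 0.5939 -0.1981  0.07  ] [ 0.0832 -0.1079]
flap+y edge L [0.4491 0.0343 0.07  ] [-0.0849  0.1082]
flap+y edge R [0.618  0.0191 0.07  ] [0.0847 0.1106]
+y corners [0.4509 0.1288 0.07  ] [-0.0928  0.2023]
 [0.6367 0.1112 0.07  ] [0.0937 0.2041]
tube +y vis [0.534  0.0289 0.033 ] [0.0002 0.1117]
tube mid [ 0.5291 -0.0938  0.033 ] [ 0.008 -0.011]
```

View pics/w1c.png

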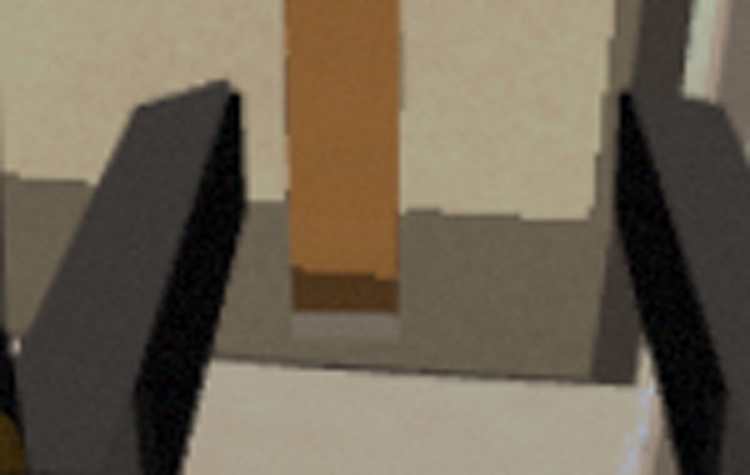

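The tube's −y end cap shows at about row 283, which puts that end at carton y ≈ −0.12. End a is then at about +0.16, leaving about 40 mm of slide room towards +y. I'll grip near end b, slide the tube +y, then lift end b.

Request:
step_arm([
  {"travel": [-0.6,-0.12,0],"yaw": 0.7},
  {"travel": [-0.6,-0.12,0],"yaw": 0},
  {"travel": [-0.6,-0.12,0],"yaw": 0},
  {"travel": [-0.6,-0.12,0],"yaw": 0},
  {"travel": [-0.6,-0.12,0],"yaw": 0},
  {"travel": [-0.6,-0.12,0],"yaw": 0},
  {"travel": [-0.3,-0.04,0.5],"yaw": 0},
  {"travel": [0,0,0.7],"yaw": 0},
  {"travel": [0,0,0.8],"yaw": 0},
  {"travel": [0,0,0.8],"yaw": 0},
  {"travel": [0,0,0.5],"yaw": 0},
  {"travel": [0,0,0],"yaw": 0},
], hand=-0.2)

```text
clock: 5.0
tcp_pos: [0.5202, -0.1862, 0.1426]
ee_rot: [[0.05, 0.999, 0.008], [0.999, -0.049, -0.01], [-0.01, 0.008, -1.0]]
wrist_force: [0.2, 0.1, -0.2]
width: 0.6
```

Request:
step_arm([
  {"travel": [0.35,0.1,0],"yaw": -0.4},
  {"travel": [0.2,0.05,0],"yaw": -0.2},
  {"travel": [0.1,0.03,0.3],"yaw": 0},
  {"travel": [0,0,0.5],"yaw": 0},
  {"travel": [0,0,0.5],"yaw": 0},
  {"travel": [0,0,0.4],"yaw": 0},
  {"travel": [0,0,0.2],"yaw": 0},
  {"travel": [0,0,0],"yaw": 0},
])

```text
clock: 5.8
tcp_pos: [0.528, -0.1696, 0.0929]
ee_rot: [[0.037, 0.999, 0.011], [0.999, -0.037, -0.012], [-0.011, 0.012, -1.0]]
wrist_force: [0.4, 0.8, -0.6]
width: 0.6
```

```bash
python3 - <<'E'
from rig import robot
from h import *
import cv2
p,d=robot.camera('wrist');cv2.imwrite('pics/w2.png',p[:,:,::-1]);s=robot.state()
print(s['tcp_pos'],np.round(s['ee_rot'],3).tolist())
E
```

```text
[ 0.52811793 -0.16964328  0.09323249] [[0.037, 0.999, 0.012], [0.999, -0.037, -0.012], [-0.011, 0.012, -1.0]]
```

View pics/w2.png

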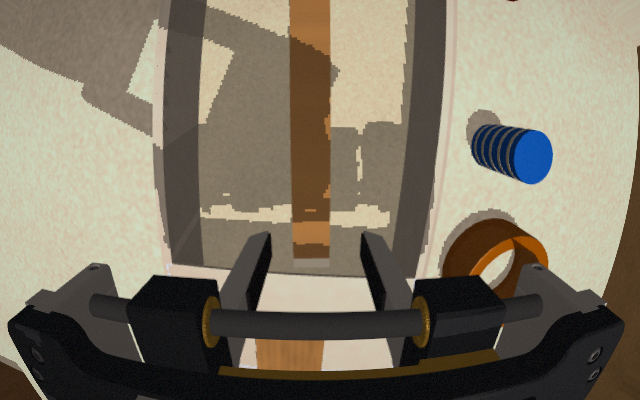

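The tube (column 311) sits centred between the fingers (250–382), and end b at row 264 is just visible before the flap edge. I'll descend further.

Request:
step_arm([
  {"travel": [0.15,0,0.3],"yaw": 0},
  {"travel": [0.05,-0.05,0.4],"yaw": 0},
  {"travel": [0,0,0.4],"yaw": 0},
  {"travel": [0,0,0.4],"yaw": 0},
  {"travel": [0,0,0.3],"yaw": 0},
  {"travel": [0,0,0.1],"yaw": 0},
  {"travel": [0,0,0],"yaw": 0},
])

```text
clock: 6.55
tcp_pos: [0.5278, -0.1652, 0.0417]
ee_rot: [[0.038, 0.999, 0.012], [0.999, -0.037, -0.012], [-0.012, 0.013, -1.0]]
wrist_force: [0.9, -0.3, -0.1]
width: 0.601
```

Request:
step_arm([
  {"travel": [0,0,0.15],"yaw": 0},
  {"travel": [0,0,0.12],"yaw": 0},
  {"travel": [0,0,0],"yaw": 0},
])

```text
clock: 6.85
tcp_pos: [0.5286, -0.1656, 0.035]
ee_rot: [[0.038, 0.999, 0.014], [0.999, -0.038, -0.013], [-0.012, 0.014, -1.0]]
wrist_force: [0.6, 0.5, -0.1]
width: 0.6
```

Request:
step_arm([
  {"travel": [0,0,0],"yaw": 0},
  {"travel": [0,0,0],"yaw": 0},
  {"travel": [0,0,0],"yaw": 0},
  {"travel": [0,0,0],"yaw": 0},
  {"travel": [0,0,0],"yaw": 0},
  {"travel": [0,0,0],"yaw": 0},
], hand=1, newtons=8)

```text
clock: 7.45
tcp_pos: [0.5292, -0.166, 0.0359]
ee_rot: [[0.038, 0.999, 0.015], [0.999, -0.038, -0.014], [-0.013, 0.016, -1.0]]
wrist_force: [-0.1, 0.5, -0.3]
width: 0.297
```

Gripped: the opening is 27.9 mm. Next I slide +y.

Request:
step_arm([
  {"travel": [0.15,0,0],"yaw": 0},
  {"travel": [0.2,0,0],"yaw": 0},
  {"travel": [0.2,0,0],"yaw": 0},
  {"travel": [0.2,0,0],"yaw": 0},
  {"travel": [0.2,0,0],"yaw": 0},
  {"travel": [0.1,0,0],"yaw": 0},
  {"travel": [0,0,0],"yaw": 0},
])

```text
clock: 8.15
tcp_pos: [0.5306, -0.1372, 0.0358]
ee_rot: [[0.037, 0.999, 0.016], [0.999, -0.037, -0.014], [-0.014, 0.016, -1.0]]
wrist_force: [-0.8, 0.0, 0.0]
width: 0.296
```

```bash
python3 - <<'E'
from rig import robot
from h import *
import cv2
p,d=robot.camera('wrist');s=robot.state()
q,_=robot.camera('scene')
print(s['tcp_pos'],s['wrist_force'])
a=cv2.resize(p[150:330,180:460,::-1],None,fx=2,fy=2);b=cv2.resize(q[110:250,120:400,::-1],None,fx=2,fy=1.6)
cv2.imwrite('pics/m3.png',np.vstack([a,b]))
E
```

```text
[ 0.53054738 -0.13724468  0.03581727] [0.37795927 1.08055399 0.83770291]
```

View pics/m3.png

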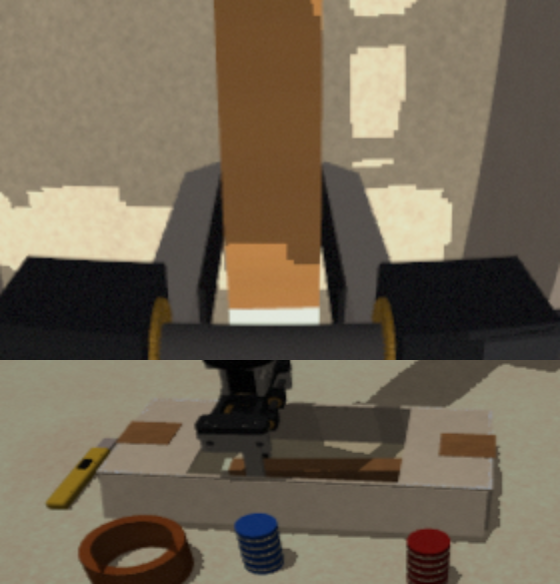

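Wrist view: end b's white cap shows at about pixel (317,307), behind the gripped section. The scene view shows the cap clear of the −y flap, and there is no contact force. Now I lift end b slowly.

Request:
step_arm([
  {"travel": [0,0,-0.15],"yaw": 0},
  {"travel": [0,0,-0.2],"yaw": 0},
  {"travel": [0,0,-0.2],"yaw": 0},
  {"travel": [0,0,-0.2],"yaw": 0},
  {"travel": [0,0,-0.2],"yaw": 0},
  {"travel": [0,0,-0.2],"yaw": 0},
  {"travel": [0,0,-0.1],"yaw": 0},
  {"travel": [0,0,0],"yaw": 0},
])

```text
clock: 9.05
tcp_pos: [0.5301, -0.1377, 0.0702]
ee_rot: [[0.038, 0.999, 0.016], [0.999, -0.038, -0.014], [-0.014, 0.017, -1.0]]
wrist_force: [-0.0, -0.6, -0.5]
width: 0.299
```

```bash
cat > look.py <<'E'
from rig import robot
from h import *
import cv2,sys
q,d=robot.camera('scene');s=robot.state()
print(s['clock'],s['tcp_pos'].round(4),s['wrist_force'].round(2),round(s['width'],3))
P=cloud(robot.camera_model('scene'),d)
hsv=cv2.cvtColor(q,cv2.COLOR_RGB2HSV)
m=(hsv[...,0]>8)&(hsv[...,0]<20)&(hsv[...,1]>110)&(d>0)&(P[...,1]>-.33)&(P[...,1]<.11)&(abs(P[...,0]-.53)<.05)&(P[...,2]>.01)
# exclude tape patches lying on flaps
m&=~((abs(P[...,2]-.069)<.006)&(abs(((P[...,:2]-C)@U))>.12))
t=P[m];yy=t[:,1]
for a in np.arange(-.33,.11,.03):
    k=(yy>=a)&(yy<a+.03)
    if k.sum()>3:print(round(a+.015,3),k.sum(),'x',np.median(t[k,0]).round(3),'z max/min',np.percentile(t[k,2],[95,5]).round(3))
cv2.imwrite(sys.argv[1],cv2.resize(q[40:250,120:400,::-1],None,fx=2,fy=2))
E
python3 look.py pics/s4.png
```

```text
9.1 [ 0.53   -0.1377  0.0701] [ 0.05  0.26 -1.1 ] 0.297
-0.195 22 x 0.536 z max/min [0.394 0.353]
-0.165 158 x 0.543 z max/min [0.346 0.044]
-0.135 119 x 0.544 z max/min [0.189 0.043]
-0.105 284 x 0.544 z max/min [0.165 0.043]
-0.075 246 x 0.545 z max/min [0.348 0.042]
-0.045 226 x 0.547 z max/min [0.065 0.04 ]
-0.015 239 x 0.548 z max/min [0.064 0.04 ]
0.015 180 x 0.549 z max/min [0.064 0.04 ]
```

The tube is rising level (top at about 0.065) and has not sagged in the grip. Further lifting should let the +y flap press it down into a tilt, so I go slowly and watch the force.

Request:
step_arm([
  {"travel": [0,0,-0.12],"yaw": 0},
  {"travel": [0,0,-0.12],"yaw": 0},
  {"travel": [0,0,-0.12],"yaw": 0},
  {"travel": [0,0,-0.12],"yaw": 0},
  {"travel": [0,0,-0.12],"yaw": 0},
  {"travel": [0,0,0],"yaw": 0},
])

```text
clock: 9.7
tcp_pos: [0.5292, -0.1372, 0.0856]
ee_rot: [[0.038, 0.999, 0.015], [0.999, -0.038, -0.014], [-0.013, 0.015, -1.0]]
wrist_force: [0.1, -0.1, -0.8]
width: 0.294
```

```bash
python3 look.py pics/s5.png
```

```text
9.75 [ 0.5291 -0.1372  0.0854] [ 0.56 -0.65 -1.06] 0.296
-0.195 14 x 0.531 z max/min [0.394 0.368]
-0.165 174 x 0.542 z max/min [0.359 0.061]
-0.135 115 x 0.543 z max/min [0.222 0.056]
-0.105 290 x 0.543 z max/min [0.182 0.056]
-0.075 247 x 0.545 z max/min [0.078 0.052]
-0.045 235 x 0.546 z max/min [0.074 0.049]
-0.015 239 x 0.547 z max/min [0.071 0.047]
0.015 190 x 0.548 z max/min [0.069 0.045]
```

The tube is now tilting about the flap edge, with a force of about 1 N. I'll continue.

Request:
step_arm([
  {"travel": [0,0,-0.15],"yaw": 0},
  {"travel": [0,0,-0.15],"yaw": 0},
  {"travel": [0,0,-0.15],"yaw": 0},
  {"travel": [0,0,-0.15],"yaw": 0},
  {"travel": [0,0,-0.15],"yaw": 0},
  {"travel": [0,0,-0.15],"yaw": 0},
  {"travel": [0,0,-0.15],"yaw": 0},
  {"travel": [0,0,-0.15],"yaw": 0},
  {"travel": [0,0,0],"yaw": 0},
  {"travel": [0,0,0],"yaw": 0},
])

```text
clock: 10.75
tcp_pos: [0.5286, -0.1367, 0.1183]
ee_rot: [[0.038, 0.999, 0.015], [0.999, -0.038, -0.014], [-0.013, 0.015, -1.0]]
wrist_force: [-0.0, -0.2, -1.1]
width: 0.296
```

```bash
python3 look.py pics/s6.png
```

```text
10.8 [ 0.5286 -0.1368  0.1183] [ 0.39  0.2  -0.35] 0.294
-0.165 169 x 0.541 z max/min [0.355 0.096]
-0.135 144 x 0.543 z max/min [0.265 0.088]
-0.105 322 x 0.543 z max/min [0.215 0.081]
-0.075 260 x 0.545 z max/min [0.1  0.07]
-0.045 253 x 0.546 z max/min [0.091 0.062]
-0.015 246 x 0.547 z max/min [0.082 0.054]
0.015 197 x 0.548 z max/min [0.073 0.047]
```

View pics/s6.png

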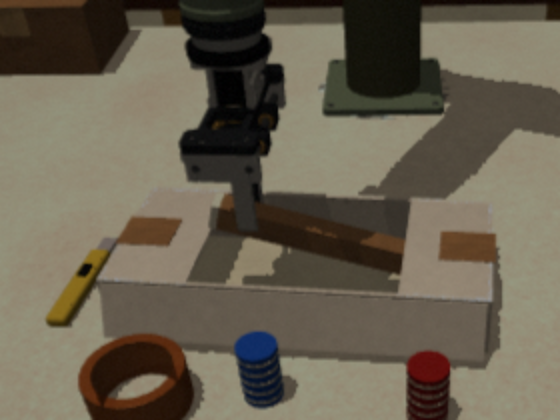

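The tube is tilted about 17°: end b is out, with its centre at z≈0.11, and end a is still under the flap at z≈0.03. The image agrees, with end b at (228,215) above the rim. Next I pull along the tube's axis.

Request:
step_arm([
  {"travel": [-0.2,0,-0.06],"yaw": 0},
  {"travel": [-0.3,0,-0.095],"yaw": 0},
  {"travel": [-0.3,0,-0.095],"yaw": 0},
  {"travel": [-0.3,0,-0.095],"yaw": 0},
  {"travel": [-0.3,0,-0.095],"yaw": 0},
  {"travel": [-0.3,0,-0.095],"yaw": 0},
  {"travel": [-0.3,0,-0.095],"yaw": 0},
  {"travel": [-0.3,0,-0.095],"yaw": 0},
  {"travel": [-0.3,0,-0.095],"yaw": 0},
  {"travel": [-0.3,0,-0.095],"yaw": 0},
  {"travel": [-0.3,0,-0.095],"yaw": 0},
  {"travel": [-0.3,0,-0.095],"yaw": 0},
  {"travel": [-0.3,0,-0.095],"yaw": 0},
  {"travel": [-0.1,0,-0.03],"yaw": 0},
  {"travel": [0,0,0],"yaw": 0},
])

```text
clock: 12.3
tcp_pos: [0.5236, -0.2438, 0.1529]
ee_rot: [[0.04, 0.999, 0.014], [0.999, -0.04, -0.014], [-0.014, 0.015, -1.0]]
wrist_force: [-0.5, 0.3, -0.5]
width: 0.297
```

```bash
python3 look.py pics/s7.png
```

```text
12.35 [ 0.5237 -0.2437  0.1528] [-0.12  0.12 -0.43] 0.299
-0.285 59 x 0.537 z max/min [0.365 0.133]
-0.255 161 x 0.537 z max/min [0.342 0.127]
-0.225 367 x 0.537 z max/min [0.261 0.12 ]
-0.195 279 x 0.539 z max/min [0.139 0.109]
-0.165 272 x 0.54 z max/min [0.129 0.1  ]
-0.135 262 x 0.542 z max/min [0.119 0.092]
-0.105 260 x 0.543 z max/min [0.111 0.083]
-0.075 255 x 0.544 z max/min [0.101 0.073]
-0.045 250 x 0.545 z max/min [0.092 0.065]
-0.015 54 x 0.542 z max/min [0.085 0.065]
```

View pics/s7.png

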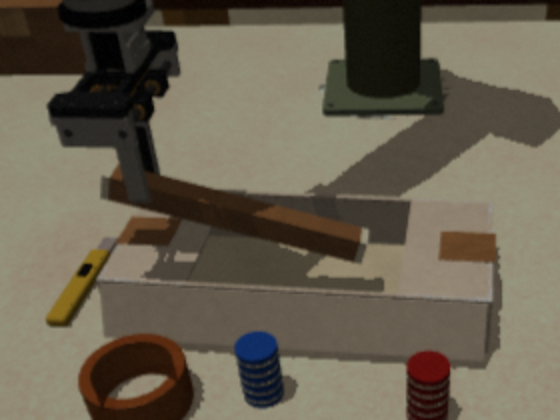

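End a, with its white cap at (365,243), is clear of the +y flap and lies within the opening. Now I lift.

Request:
step_arm([
  {"travel": [0,0,-0.2],"yaw": 0},
  {"travel": [0,0,-0.3],"yaw": 0},
  {"travel": [0,0,-0.4],"yaw": 0},
  {"travel": [0,0,-0.4],"yaw": 0},
  {"travel": [0,0,-0.4],"yaw": 0},
  {"travel": [0,0,-0.4],"yaw": 0},
  {"travel": [0,0,-0.4],"yaw": 0},
  {"travel": [0,0,-0.4],"yaw": 0},
  {"travel": [0,0,-0.4],"yaw": 0},
  {"travel": [0,0,-0.4],"yaw": 0},
  {"travel": [0,0,-0.4],"yaw": 0},
  {"travel": [0,0,-0.4],"yaw": 0},
  {"travel": [0,0,-0.4],"yaw": 0},
  {"travel": [0,0,-0.3],"yaw": 0},
  {"travel": [0,0,-0.2],"yaw": 0},
  {"travel": [0,0,-0.1],"yaw": 0},
  {"travel": [0,0,0],"yaw": 0},
  {"travel": [0,0,0],"yaw": 0},
  {"travel": [0,0,0],"yaw": 0},
  {"travel": [0,0,0],"yaw": 0},
], newtons=10)

```text
clock: 14.35
tcp_pos: [0.5214, -0.24, 0.3028]
ee_rot: [[0.038, 0.999, 0.014], [0.999, -0.038, -0.014], [-0.013, 0.015, -1.0]]
wrist_force: [0.5, -0.3, 0.2]
width: 0.295
```

Request:
step_arm([
  {"travel": [0,0,0],"yaw": 0},
  {"travel": [0,0,0],"yaw": 0},
  {"travel": [0,0,0],"yaw": 0},
  {"travel": [0,0,0],"yaw": 0},
  {"travel": [0,0,0],"yaw": 0},
  {"travel": [0,0,0],"yaw": 0},
])

```text
clock: 14.95
tcp_pos: [0.521, -0.2398, 0.3017]
ee_rot: [[0.038, 0.999, 0.012], [0.999, -0.038, -0.013], [-0.012, 0.013, -1.0]]
wrist_force: [-0.0, -0.1, 0.1]
width: 0.297
```

```bash
python3 look.py pics/s8.png; python3 look.py pics/s9.png
```

```text
15.0 [ 0.521  -0.2398  0.3018] [ 0.06  0.03 -0.77] 0.303
-0.285 28 x 0.535 z max/min [0.3  0.28]
-0.255 194 x 0.535 z max/min [0.306 0.274]
-0.225 343 x 0.536 z max/min [0.395 0.269]
-0.195 384 x 0.537 z max/min [0.385 0.26 ]
-0.165 342 x 0.538 z max/min [0.279 0.25 ]
-0.135 334 x 0.539 z max/min [0.27  0.241]
-0.105 327 x 0.541 z max/min [0.261 0.232]
-0.075 320 x 0.542 z max/min [0.252 0.223]
-0.045 311 x 0.543 z max/min [0.243 0.214]
-0.015 114 x 0.543 z max/min [0.235 0.212]
15.05 [ 0.521  -0.2398  0.3018] [ 0.41  0.74 -0.58] 0.299
-0.285 30 x 0.534 z max/min [0.298 0.28 ]
-0.255 191 x 0.535 z max/min [0.306 0.275]
-0.225 350 x 0.536 z max/min [0.394 0.268]
-0.195 382 x 0.537 z max/min [0.386 0.259]
-0.165 343 x 0.538 z max/min [0.279 0.25 ]
-0.135 331 x 0.539 z max/min [0.27  0.241]
-0.105 327 x 0.54 z max/min [0.261 0.232]
-0.075 321 x 0.542 z max/min [0.251 0.222]
-0.045 313 x 0.543 z max/min [0.243 0.214]
-0.015 113 x 0.544 z max/min [0.235 0.211]
```

View pics/s9.png

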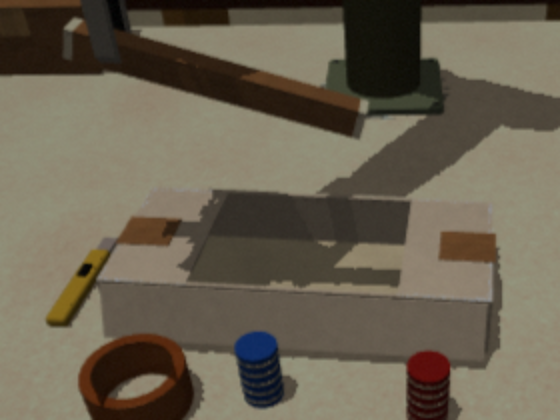

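The whole tube is in the air. Its lowest end, with the cap at (362,115), has its underside at z≈0.21. It is still between the two readings, and the bystanders look unmoved. I'm handing in.

```bash
python3 -c "
from rig import robot
print(robot.sign_off())"
```

```text
the job is handed in; nothing more can be done
None
```

I took the tube out of the carton and handed the job in at about 15 s of the 48 s allowed. The gripper was holding the tube still in the air. The sign-off gives no verdict, so the results below are my own last readings.

- **How it went:** I gripped the tube near its −y end at 8 N and slid it about 28 mm under the +y flap. Lifting then tilted the −y end out, because the +y flap held the other end down. I pulled the tube out along its axis and raised it, with the grip set to 10 N.
- **On the way:** at the tilt, the −y end's centre was at about 0.11 m while the other end was still inside at about 0.03 m. It held there for over 0.1 s.
- **At the end:** the lowest end's centre is at about 0.22 m, against the 0.137 m needed. The tube hangs at about 17°. Its depth readings agreed to about 2 mm between two pictures 0.05 s apart.
- **Gentleness:** wrist force stayed around 1 N at every reading. The gripper opening read about 28 mm, which is the tube's width, so I saw no crushing.
- **Bystanders:** they look unmoved in the last picture. I did not re-measure their positions.
- **Checks that disagreed:**
    - My first fit of the carton's outline was about 28 mm off across its width; I corrected it and the wrist camera agreed.
    - Two fast moves overshot by about one row, and I corrected these above the carton before going down.
    - The tube did not sag in the grip as I expected; the flap did the tilting.

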